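# Swap the bottle and the coupling on the sloping bench rest

## Task

Swap the red sealant bottle and the grey coupling on the blue sloping rest, so that each lies along the other's lane with its foot end down the slope, as now. Nothing slides on the rubber by itself and the stops are clamped at unknown places: draw each part gently down between the yellow guides until you feel its foot touch the lane's aluminium stop, and leave it touching. Leave the brass drift between the lanes and the other things on the bench where they are.

Things in the scene. Friction and masses are not known exactly. Their poses are not given: they have to be found in the camera images.
- rest: Blue sloping bench rest with black grippy rubber face, fixed, 236 mm wide (y), 150 mm deep. Origin: centre of underside; x points away from the robot up the slope, y left, z up. The face rises along +x at 35 degrees from level, from its lower edge at x = -0.070, z = 0.026, for 165 mm (s = distance up the slope from that edge). Lanes run up the slope at y = +0.075 and -0.075
- stop_rail: Rail on the rest's lower edge, same origin and axes as the rest. Carries a fixed aluminium stop block in each lane, 42 mm wide, 20 mm high above the face, with a brass screw 8 mm higher. The stop's upslope side stands somewhere between s = 10 and 30 mm, different in each lane and not measured
- lane_left (a point): Point on the rubber face on the left lane's centre line (rest y = +0.075), at s = 80 mm. Each lane has two yellow guide strips, 7 mm high, 55 mm apart inside, from s = 4 to 53 mm; above them it is flat with free room at both sides
- lane_right (a point): Point on the rubber face on the right lane's centre line (rest y = -0.075), at s = 80 mm; guides as in the left lane
- coupling: Pale grey metal hydraulic coupling with blue band, 139 mm long, 0.5 to 0.8 kg: foot end a cylinder 43 mm in diameter for 67 mm, then a 30 to 34 mm neck. Origin: centre of the foot's end face; z points to the neck end. Centre of mass about 58 mm from the foot. Lies on its thick part, z up the lane. Grip across the thick part about 52 mm from the foot
- bottle: Red flat-sided sealant bottle with black nozzle, 118 mm long, 0.06 to 0.11 kg: body 46 mm wide (its y), 26 mm thick (its x), 86 mm long from the foot, then a 20 mm nozzle. Origin: centre of the foot's end face; z points to the nozzle. Lies on a wide flat side, z up the lane. Grip across the 46 mm width
- drift: Brass drift, 120 mm long, 20 mm thick, lying up the slope in the slot between the lanes; origin at the middle of its underside. Bystander.
- tape_roll: Blue roll of insulating tape, 68 mm across, 19 mm high, origin centre of underside. Bystander, right of the rest.
- paste_tin: Black and yellow tin, 70 mm across, 55 mm high, origin centre of underside. Bystander, right of the rest.
- oil_can: Small green oil can with a long thin spout, 62 mm across, 176 mm high, origin centre of underside. Bystander, far left.
- plug_gauge: Thread plug gauge with black knurled middle lying flat, 99 x 22 x 22 mm, origin centre of underside. Bystander, near the front edge. The bench left of the rest, some 0.2 m, is free for laying a part down

How it is judged (in metres and radians):
At the end, for the whole second after the job is handed in: Coupling and bottle lie at rest on the sloping face, each in the lane where the other was (foot centre within 8 mm of the lane's centre line, axis within about 9 degrees of the lane, foot end down the slope) and its foot touches that lane's stop (contact force between each of coupling, bottle and stop_rail above 0.01 N and contact force between each of coupling, bottle and rest above 0.05 N and angle between coupling's own z axis and vertical between 0.8 and 1.12 rad and angle between the z axis of each of coupling, bottle and the y axis of rest, either way round above 1.4 rad and distance of each of coupling, bottle from where it was at the start of the episode above 0.1 m and linear speed of each of coupling, bottle below 0.02 m/s and angle between bottle's own z axis and vertical between 0.8 and 1.12 rad and ((y of coupling in the frame of rest between 0.067 and 0.083 m and y of bottle in the frame of rest between -0.083 and -0.067 m) or (y of coupling in the frame of rest between -0.083 and -0.067 m and y of bottle in the frame of rest between 0.067 and 0.083 m))).
It fails at once if the brass drift between the lanes is moved more than 25 mm (distance of drift from where it was at the start of the episode above 0.025 m).
It fails at once if another bystander is moved more than 25 mm (distance of any of tape_roll, paste_tin, oil_can, plug_gauge from where it was at the start of the episode above 0.025 m).
It fails at once if a part is rammed against a stop with more than 40 N (contact force between any of coupling, bottle and stop_rail above 40 N).
It also fails if it takes over 72 s, if anything falls off the work surface, if the arm or the gripper's body presses on something with over 40 N, if the wrist force passes 120 N, or if a joint passes its speed limit or range.

## Robot

A 6-joint arm with a two-finger parallel gripper is mounted at the origin on a cart in front of the work surface, level with it; the furniture and walls round the work are solid. World frame = base frame: x ahead of the robot, y to its left, z up, the work surface at z = 0. Lengths are in mm, angles in degrees, forces in N, time in s.
With the tool pointing down it reaches from about 325 to 925 mm from the base axis. Payload 3.1 kg.
Tool frame: the origin (TCP) lies on the centre line of the jaws, within the pads' length; the fingertips stand 19 mm ahead of it and the grasp point (between the pads) is the TCP; z points along the fingers, y is the direction in which the jaws open and shut (so a half turn about z gives the same grasp; the last joint's range is limited). The gripper opens to 85 mm and grips with 20 to 120 N. Pads are 22 mm wide; open, the fingers measure 114 mm over their backs; the gripper's body (76 mm by 85 mm) begins 54 mm behind the grasp point. The pads swing forward as they close: fully open they stand 13 mm farther back than shut.
Start: joints at [63.014, 12.427, 92.441, -0, 75.132, -6.429], TCP at [219.452, 585.218, 219.3] pointing down, gripper open.
Joint ranges: [-157.48, 157.48], [-44.54, 120.13], [17.64, 146.25], [-64.5, 244.5], [7.68, 150.69], [-147.95, 147.95]. Speed limits (degrees/s): [159.86, 159.86, 180, 180, 180, 180].

## Interface

Orientations are given as a 3x3 rotation matrix whose columns are the frame's x, y, z axes.
In Python, from rig import observe, snapshot, env gives the robot as it stands. The module is installed in compiled form; this text tells all that it offers.
- The arm moves only by the tool carry_out, never from a script. Its argument "plan" is a list that holds one entry, the list of rows, each a list of 5 numbers: the shift along the tool's x, y, z in mm, then the turn about the tool's z in rad, then the closure, from -1 (fully open) to 1 (shut), so that 0 is half open. In form: [[[dx, dy, dz, spin, fingers], ...]]. A call has 1 to 8 rows; each row is the pose to reach, as a shift and turn from the pose measured when the call began, along the tool's axes at that moment; what a row does not reach only later rows make up. A row lasts 1/12 s, in which the tool goes at most 41.7 mm and 7.16 degrees, less where a joint would pass 70% of its speed; a pose out of reach is approached as far as the arm can. A call with a gripper value outside its range is refused whole. The fingers move at their own pace and stop on an object; "force" is the grip in N (left out, the last holds). Time passes only in rows, so rows that repeat a pose let the fingers close. It gives the time, the measured TCP pose, the force and the opening at its end, in the units of the state.
- observe(): the state, without advancing time (a new reading comes with each control period).
- snapshot(name): name is "scene" or "top" or "wrist"; returns a dict with "pixels" (384x512x3 uint8, red, green, blue), "camera_matrix" (3x3 intrinsics, pixels), "eye" and "orientation" of the camera in the world; the wrist camera has in their place "mount" (4x4, takes a point from camera to tool coordinates, whose origin is the TCP and whose axes are the flange's). Camera axes: x right, y down, z forward; pixel columns grow to the right and rows downward; lengths in mm; the calibration is good to about 2 mm. A picture is of the moment at which its call begins: read the wrist's pose just before it. There is no depth.
- env.sign_off(): hands the job in, once; it reports no verdict.
The state is a dict: "clock": time; "joints": joint angles; "joint_vel": joint speeds; "joint_torque": joint torques, N m; "eef_pos": TCP position; "orientation": TCP orientation; "ft_force": force on the tool from outside, world axes, zero at the start; "wrist_torque": the same for the moment, N m; "opening": finger opening in mm.
Only numpy, scipy, OpenCV 4.12 (cv2) and the standard library are available. Lean on these libraries where they do the work, as an engineer would, in place of code of your own. Each camera call takes 0.05 s, during which the arm holds its last target. There are 200 camera calls.

## Working session

There is one attempt and no reset: what is moved stays moved. The work goes in short steps, Python scripts to look and compute and a tool call to move; the robot and the scene stay as the last step left them, time stands still between calls to the robot, and variables do not carry over. Pictures are saved under pics/ and viewed, about 8 in all and at most 12, crops included, and the job is handed in when it is done.

Besides the shell and the picture viewer there is one more tool, called by a JSON object that holds its "name" and its "arguments", one argument or row to a line. carry_out: Moves the arm, as the interface text tells. Its arguments: {"type":"object","properties":{"plan":{"type":"array","items":{"type":"array","items":{"type":"array","items":{"type":"number"}}}},"force":{"type":"number"}},"required":["plan"]}

```bash
mkdir -p pics; python3 - <<'E'
from rig import observe,snapshot
import cv2,numpy as np
s=observe();print(s)
ims=[]
for n in("scene","top"):
    d=snapshot(n);cv2.imwrite(f"pics/{n}0.png",d["pixels"][:,:,::-1])
    np.savez(f"{n}0.npz",**d)
    print(n,d["camera_matrix"].tolist(),d["eye"],np.array(d["orientation"]).round(3).tolist())
E
```

```text
{'clock': 0.0, 'joints': array([ 6.30125685e+01,  1.24767692e+01,  9.25299862e+01,  4.75338828e-04,
        7.51318787e+01, -6.42807083e+00]), 'joint_vel': array([-0.04424954, -0.06375703, -0.01559479, -0.03656333,  0.13087008,
        0.03358709]), 'joint_torque': array([ 8.29315977e-04, -3.96857965e+01, -3.03850973e+01, -2.19003796e-04,
        9.76279291e-03,  6.27291755e-06]), 'eef_pos': array([219.06735356, 584.43740074, 217.95444329]), 'orientation': array([[-9.36307953e-01,  3.51178296e-01, -1.10515656e-03],
       [ 3.51179924e-01,  9.36305521e-01, -2.15249882e-03],
       [ 2.78853319e-04, -2.40351056e-03, -9.99997073e-01]]), 'ft_force': array([-0.22915231, -0.25208142, -0.49784143]), 'wrist_torque': array([ 0.01432194, -0.03052971, -0.04079536]), 'opening': 85.2877544088175}
scene [[377.82594219841474, 0.0, 252.81566568124748], [0.0, 377.82594219841474, 194.02036619039447], [0.0, 0.0, 1.0]] [-258.15737274 -562.16738446  573.42607943] [[0.587, -0.351, 0.73], [-0.81, -0.283, 0.514], [0.026, -0.893, -0.45]]
top [[372.3599817619792, 0.0, 254.61327020296636], [0.0, 372.3599817619792, 189.35778036547845], [0.0, 0.0, 1.0]] [ 456.29356215    6.81277106 1469.90430362] [[0.013, -0.998, 0.067], [-1.0, -0.013, -0.001], [0.002, -0.067, -0.998]]
```

View both.

View pics/top0.png

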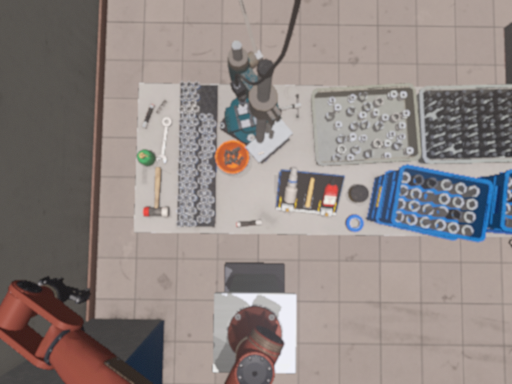

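View pics/scene0.png

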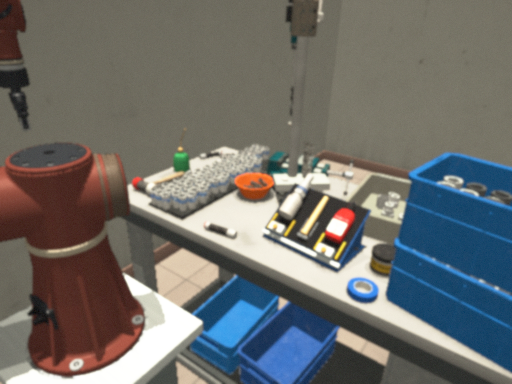

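```bash
python3 - <<'E'
import cv2,numpy as np
a=cv2.imread("pics/top0.png")[160:225,265:355];b=cv2.imread("pics/scene0.png")[170:275,255:380]
a=cv2.resize(a,None,fx=6,fy=6,interpolation=cv2.INTER_CUBIC)
cv2.imwrite("pics/c1.png",a)
E
```

```text
(no output)
```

View pics/c1.png

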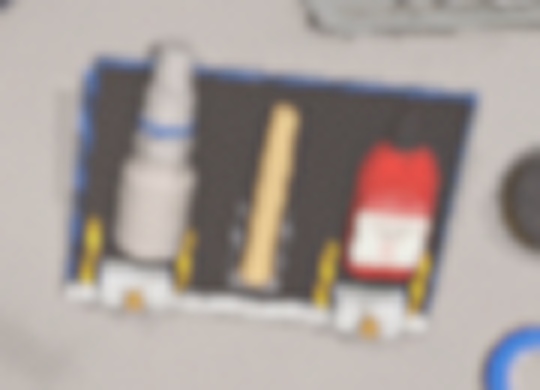

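```bash
cat >h.py <<'E'
import numpy as np,cv2
def ray(K,R,e,uv,z):
    d=np.array(R)@np.linalg.solve(np.array(K),[*uv,1.]);return np.array(e)+d*(z-e[2])/d[2]
def toplane(f,uv,z):
    d=np.load(f);return ray(d["camera_matrix"],d["orientation"],d["eye"],uv,z)
def wrist(name):
    from rig import observe,snapshot
    s=observe();d=snapshot("wrist");M=np.array(d["mount"]);R=s["orientation"]@M[:3,:3];e=s["eef_pos"]+s["orientation"]@M[:3,3]
    np.savez(name+".npz",camera_matrix=d["camera_matrix"],orientation=R,eye=e)
    cv2.imwrite(f"pics/{name}.png",d["pixels"][:,:,::-1]);return s,M
E
python3 - <<'E'
from h import *
t="top0.npz"
L=toplane(t,(281.2,170),120.6);R=toplane(t,(344.2,176.2),120.6)
print(L,R,np.linalg.norm(L-R)); v=(L-R)[:2];yaw=np.arctan2(-v[0],v[1]);c=(L+R)[:2]/2
ex=np.array([np.cos(yaw),np.sin(yaw)]);print("yaw",np.degrees(yaw),"origin",c-65.2*ex)
for uv in((276.3,207.5),(336.7,214.2)):print(toplane(t,uv,26))
d=np.load("top0.npz")
from rig import snapshot,observe
w=snapshot("wrist");print(np.array(w["mount"]).round(3).tolist(),w["camera_matrix"])
E
```

```text
[618.41156871 -90.65808349 120.6       ] [ 598.80568146 -320.31569049  120.6       ] 230.49296576456217
yaw -4.879513926430382 origin [ 543.64492467 -199.94093098]
[483.41128442 -79.7532575   26.        ]
[ 460.61901035 -313.80194095   26.        ]
[[0.001, -0.955, -0.296, 75.406], [1.0, 0.001, 0.001, -0.676], [-0.0, -0.296, 0.955, -153.638], [0.0, 0.0, 0.0, 1.0]] [[266.26776016   0.         256.78821885]
 [  0.         266.26776016 191.65022016]
 [  0.           0.           1.        ]]
```

{"name": "carry_out", "arguments": {
  "plan": [
    [[-100,-107,-40,-0.1,-1],[-580,-620,-40,-0.274,-1],[-580,-620,-40,-0.274,-1],[-580,-620,-40,-0.274,-1],[-580,-620,-40,-0.274,-1],[-580,-620,-40,-0.274,-1],[-580,-620,-40,-0.274,-1],[-580,-620,-40,-0.274,-1]]
  ],
  "force": 30
}}

```text
clock: 0.82
eef_pos: [346.3, 276.8, 240.4]
orientation: [[-0.996, 0.084, -0.001], [0.084, 0.996, -0.002], [0.001, -0.002, -1.0]]
ft_force: [0.5, 1.2, -0.6]
opening: 85.8
```

{"name": "carry_out", "arguments": {
  "plan": [
    [[-238,-458,-15,0,-1],[-238,-458,-15,0,-1],[-238,-458,-15,0,-1],[-238,-458,-15,0,-1],[-238,-458,-15,0,-1],[-238,-458,-15,0,-1],[-238,-458,-15,0,-1],[-238,-458,-15,0,-1]]
  ]
}}

```text
clock: 1.48
eef_pos: [474.3, -31.1, 250.5]
orientation: [[-0.996, 0.084, -0.001], [0.084, 0.996, -0.002], [0.0, -0.002, -1.0]]
ft_force: [0.4, 0.4, -0.4]
opening: 85.1
```

{"name": "carry_out", "arguments": {
  "plan": [
    [[-110,-210,-6,0,-1],[-110,-210,-6,0,-1],[-110,-210,-6,0,-1],[-110,-210,-6,0,-1],[-110,-210,-6,0,-1],[-110,-210,-6,0,-1],[-110,-210,-6,0,-1]]
  ]
}}

```text
clock: 2.07
eef_pos: [567.2, -255.4, 256.0]
orientation: [[-0.996, 0.089, -0.0], [0.089, 0.996, -0.004], [-0.0, -0.004, -1.0]]
ft_force: [-0.2, 0.4, 0.1]
opening: 85.4
```

```bash
python3 - <<'E'
from h import *
s,M=wrist("w1");print(s["clock"],s["eef_pos"],s["orientation"].round(3).tolist(),s["ft_force"])
E
```

```text
2.0667 [ 567.20852787 -255.42129332  256.03961067] [[-0.996, 0.089, -0.0], [0.089, 0.996, -0.004], [-0.0, -0.004, -1.0]] [-0.23881835  0.39500362  0.11348817]
```

View pics/w1.png

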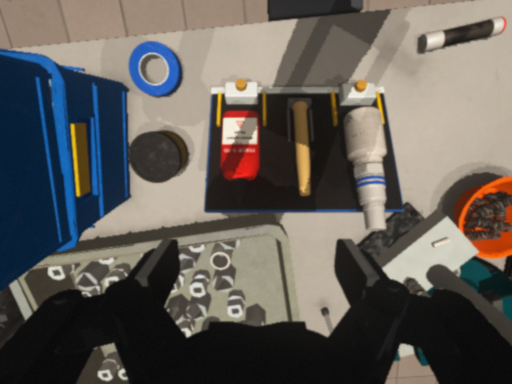

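```bash
python3 - <<'E'
from h import *
f="w1.npz"
L=toplane(f,(402,209.5),120.6);R=toplane(f,(205.5,211.5),120.6)
print(L,R,np.linalg.norm(L-R)); v=(L-R)[:2];yaw=np.arctan2(-v[0],v[1]);c=(L+R)[:2]/2
ex=np.array([np.cos(yaw),np.sin(yaw)]);ey=np.array([-ex[1],ex[0]]);o=c-65.2*ex;print("yaw",np.degrees(yaw),"origin",o)
d=np.load(f);K,Rm,e=d["camera_matrix"],d["orientation"],d["eye"]
n=np.array([-np.sin(np.radians(35))*ex[0],-np.sin(np.radians(35))*ex[1],np.cos(np.radians(35))])
p0=np.array([*(o-70*ex),26.])
sdir=np.array([*(np.cos(np.radians(35))*ex),np.sin(np.radians(35))])
def sl(uv,h):
    r=Rm@np.linalg.solve(K,[*uv,1.]);t=((p0-e)@n+h)/(r@n);p=e+t*r-p0;return round(p@sdir,1),round(p[:2]@ey,1)
im=cv2.imread("pics/w1.png").astype(int);b,g,r=im[...,0],im[...,1],im[...,2]
def box(m,x0,x1,y0,y1):
    q=np.zeros_like(m);q[y0:y1,x0:x1]=m[y0:y1,x0:x1];ct,_=cv2.findContours(q.astype(np.uint8),0,2);return cv2.minAreaRect(max(ct,key=cv2.contourArea))
yel=(r>130)&(g>100)&(b<70)
for x0,x1 in((210,225),(258,270),(328,340),(376,388)):
    B=box(yel,x0,x1,88,130);print("guide",B,sl(B[0],7))
red=(r>120)&(g<60)
B=box(cv2.morphologyEx(red.astype(np.uint8),3,np.ones((25,3),np.uint8))>0,212,265,100,190);print("red",B);print([sl(p,26) for p in cv2.boxPoints(B)])
print("foot bottle",sl((240,111),26),"stop face top b/c",sl((241,104),20),sl((359,104),20),"coupling foot",sl((362,108),43),"neck",sl((375,228),36))
print("drift",sl((300,98),20),sl((305,195),20))
E
python3 -c "
import cv2;a=cv2.imread('pics/w1.png')[75:240,195:410];cv2.imwrite('pics/c2.png',cv2.resize(a,None,fx=3.6,fy=3.6,interpolation=2))"
```

```text
[617.29024286 -92.13322264 120.6       ] [ 599.9693336  -319.37473598  120.6       ] 227.90067854936206
yaw -4.358797486908649 origin [ 543.6183685  -200.79864837]
guide ((218.5773468017578, 109.03038787841797), (3.784235954284668, 32.06088638305664), 3.012787342071533) (np.float64(31.0), np.float64(-102.5))
guide ((263.5, 105.5), (27.0, 1.0), 90.0) (np.float64(26.5), np.float64(-44.4))
guide ((332.993896484375, 96.94512939453125), (10.049270629882812, 1.1043152809143066), 83.6598129272461) (np.float64(14.8), np.float64(46.6))
guide ((379.6756591796875, 107.5540542602539), (31.564605712890625, 4.1099748611450195), 80.53767395019531) (np.float64(31.9), np.float64(104.9))
red ((239.49996948242188, 152.5), (50.99999237060547, 36.99999237060547), 90.0)
[(np.float64(69.1), np.float64(-95.4)), (np.float64(69.8), np.float64(-51.8)), (np.float64(133.9), np.float64(-52.4)), (np.float64(133.5), np.float64(-93.3))]
foot bottle (np.float64(47.5), np.float64(-73.2)) stop face top b/c (np.float64(33.3), np.float64(-72.6)) (np.float64(35.5), np.float64(73.3)) coupling foot (np.float64(57.4), np.float64(65.8)) neck (np.float64(192.4), np.float64(64.0))
drift (np.float64(25.6), np.float64(1.1)) (np.float64(152.3), np.float64(-0.7))
```

View pics/c2.png

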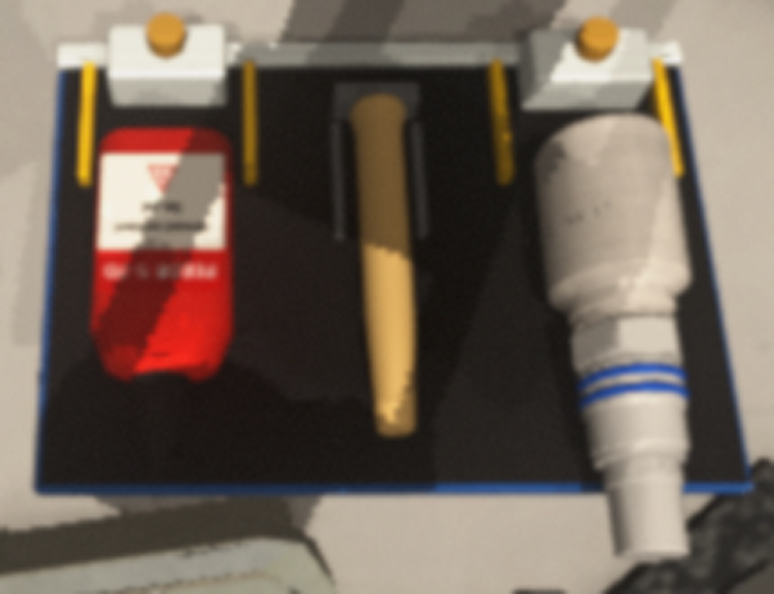

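{"name": "carry_out", "arguments": {
  "plan": [
    [[26,-21,40,-0.009,-0.6],[26,-21,80,-0.009,-0.6],[26,-21,105,-0.009,-0.6],[26,-21,105,-0.009,-0.6],[26,-21,105,-0.009,-0.6],[26,-21,105,-0.009,-0.6]]
  ]
}}

```text
clock: 2.62
eef_pos: [539.5, -270.8, 152.9]
orientation: [[-0.997, 0.078, 0.001], [0.078, 0.997, -0.002], [-0.001, -0.002, -1.0]]
ft_force: [-0.1, 0.5, -0.4]
opening: 68.6
```

```bash
python3 - <<'E'
from h import *
s,M=wrist("w2");print(s["clock"],s["eef_pos"],s["orientation"].round(3).tolist(),s["ft_force"],s["opening"])
E
```

```text
2.6167 [ 539.53969598 -270.80827556  152.86216916] [[-0.997, 0.078, 0.001], [0.078, 0.997, -0.002], [-0.001, -0.002, -1.0]] [-0.14947953  0.50870485 -0.37817903] 68.60456111037665
```

View pics/w2.png

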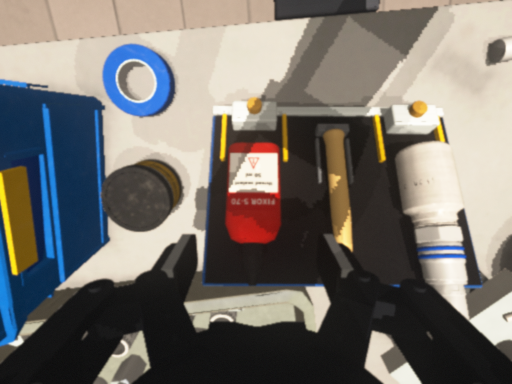

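{"name": "carry_out", "arguments": {
  "plan": [
    [[0,-3.4,20,0,-0.6],[0,-3.4,36,0,-0.6],[0,-3.4,42,0,-0.6],[0,-3.4,46,0,-0.6],[0,-3.4,46,0,-0.6],[0,-3.4,46,0,-0.6]]
  ],
  "force": 30
}}

```text
clock: 3.17
eef_pos: [541.3, -275.4, 109.7]
orientation: [[-0.997, 0.078, 0.005], [0.078, 0.997, -0.005], [-0.005, -0.005, -1.0]]
ft_force: [-0.2, -0.4, -0.7]
opening: 68.5
```

```bash
python3 - <<'E'
from h import *
s,M=wrist("w3");print(s["clock"],s["eef_pos"],s["ft_force"],s["opening"])
E
```

```text
3.1667 [ 541.29732926 -275.37919113  109.6569398 ] [-0.1965788  -0.42738399 -0.68487019] 68.47034644269469
```

View pics/w3.png

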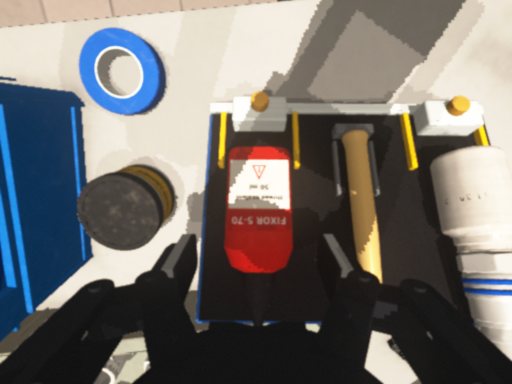

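{"name": "carry_out", "arguments": {
  "plan": [
    [[0,0,2,0,-0.6],[0,0,2,0,1],[0,0,2,0,1],[0,0,2,0,1],[0,0,2,0,1],[0,0,2,0,1],[0,0,2,0,1]]
  ],
  "force": 30
}}

```text
clock: 3.8
eef_pos: [541.3, -275.5, 107.7]
orientation: [[-0.997, 0.078, 0.005], [0.078, 0.997, -0.005], [-0.005, -0.005, -1.0]]
ft_force: [-0.6, -0.2, 0.7]
opening: -0.0
```

```bash
python3 - <<'E'
from h import *
s,M=wrist("w4");print(s["clock"],s["eef_pos"],s["ft_force"],s["opening"])
E
```

```text
3.8 [ 541.33083208 -275.51441682  107.7265317 ] [-0.62487332 -0.23917942  0.68289606] -0.010828804171157804
```

View pics/w4.png

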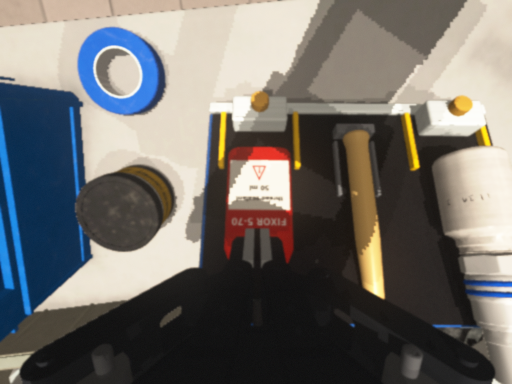

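```bash
cat >>h.py <<'E'
def tri(obs):
    A=np.zeros((3,3));b=np.zeros(3)
    for f,uv in obs:
        d=np.load(f+".npz");r=d["orientation"]@np.linalg.solve(d["camera_matrix"],[*uv,1.]);r/=np.linalg.norm(r)
        P=np.eye(3)-np.outer(r,r);A+=P;b+=P@d["eye"]
    p=np.linalg.solve(A,b);res=[]
    for f,uv in obs:
        d=np.load(f+".npz");c=d["camera_matrix"]@(d["orientation"].T@(p-d["eye"]));res.append(np.round(c[:2]/c[2]-uv,1))
    return p.round(1),np.array(res).tolist()
E
python3 - <<'E'
from h import *
T=dict(foot=[(240,110.5),(254,142),(258,147)],bodyend=[(239,180),(253,243),(258,272)],screwR=[(240.5,84.5),(255,104),(259.5,101)],screwL=[(361,86),(419,107.5),(459,104)],backL=[(205.5,211.5),(204.5,284),(199,320)],
 guideendRR=[(219,126),(222,160),(221.5,168)],guideendRL=[(264,126),(286,160),(297,168)])
for k,v in T.items():print(k,tri(list(zip(("w1","w2","w3"),v))))
E
```

```text
foot (array([ 491.7, -270.7,   70.8]), [[-0.2, 0.1], [-0.5, 0.4], [0.9, -0.6]])
bodyend (array([ 567.9, -277. ,  111.7]), [[0.2, -0.1], [-0.4, 0.2], [0.2, -0.1]])
screwR (array([ 460. , -267.6,   46.7]), [[0.3, -0.2], [-0.6, 0.7], [0.2, -0.5]])
screwL (array([ 474.8, -115.9,   47.6]), [[0.3, -0.8], [-0.2, 0.5], [-0.4, 0.6]])
backL (array([ 602.9, -321.2,  112.8]), [[0.1, -0.0], [-0.1, 0.0], [-0.1, -0.0]])
guideendRR (array([ 508.2, -301.6,   55.5]), [[-0.7, -0.0], [0.8, 0.4], [0.2, -0.5]])
guideendRL (array([ 513. , -242. ,   55.2]), [[0.4, -0.4], [-0.5, 0.6], [-0.1, -0.2]])
```

{"name": "carry_out", "arguments": {
  "plan": [
    [[0,0,2,0,1],[0,0,3,0,1],[0,0,4,0,1],[0,0,5,0,1],[0,0,5,0,1]]
  ]
}}

```text
clock: 4.27
eef_pos: [541.2, -275.5, 102.4]
orientation: [[-0.997, 0.078, 0.005], [0.078, 0.997, -0.005], [-0.005, -0.005, -1.0]]
ft_force: [-0.8, -0.6, 0.3]
opening: 0.2
```

{"name": "carry_out", "arguments": {
  "plan": [
    [[0,0,1,0,1],[0,0,2,0,1],[0,0,3,0,1],[0,0,3,0,1]]
  ]
}}

```text
clock: 4.6
eef_pos: [541.5, -275.7, 102.0]
orientation: [[-0.997, 0.078, 0.005], [0.078, 0.997, -0.005], [-0.005, -0.005, -1.0]]
ft_force: [-4.4, 2.3, 9.7]
opening: -0.3
```

{"name": "carry_out", "arguments": {
  "plan": [
    [[0,0,-4,0,1],[0,0,-8,0,-0.6],[0,0,-8,0,-0.6],[0,0,-8,0,-0.6],[0,0,-8,0,-0.6],[0,0,-8,0,-0.6]]
  ]
}}

```text
clock: 5.1
eef_pos: [541.2, -275.4, 109.4]
orientation: [[-0.997, 0.078, 0.004], [0.078, 0.997, -0.005], [-0.004, -0.004, -1.0]]
ft_force: [-0.6, -1.0, 0.4]
opening: 60.5
```

```bash
python3 - <<'E'
from h import *
s,M=wrist("w5");print(s["clock"],s["eef_pos"],s["ft_force"],s["opening"])
for n in("w3","w4","w5"):
    im=cv2.imread(f"pics/{n}.png").astype(int);m=(im[...,2]>110)&(im[...,1]<70)&(im[...,0]<70);m[:,:215]=0;m[:,305:]=0
    y,x=np.nonzero(m[:300]);print(n,m.sum(),np.percentile(x,[1,50,99]),np.percentile(y,[1,50,99]))
a=[cv2.imread(f"pics/{n}.png")[130:330,130:390] for n in("w3","w5")]
a+= [cv2.imread("pics/w4.png")[130:330,130:390]]
cv2.imwrite("pics/c5.png",cv2.resize(np.hstack(a[1:]),None,fx=1.5,fy=1.5,interpolation=2))
E
```

```text
5.1 [ 541.16839205 -275.41308803  109.35817315] [-0.5579918  -0.96107525  0.35473786] 60.543844287879885
w3 4407 [226.06 258.   290.94] [147. 235. 271.]
w4 2315 [226. 261. 291.] [147.   216.   254.86]
w5 4399 [227. 258. 290.] [147. 235. 271.]
```

View pics/c5.png

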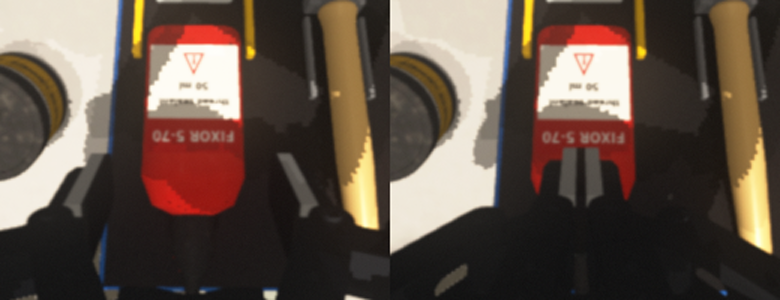

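{"name": "carry_out", "arguments": {
  "plan": [
    [[0,0,8,0,-0.6],[0,0,15,0,-0.6],[0,0,19,0,-0.6],[0,0,21,0,-0.6],[0,0,21,0,-0.6]]
  ]
}}

```text
clock: 5.57
eef_pos: [540.4, -275.0, 86.9]
orientation: [[-0.997, 0.078, 0.002], [0.078, 0.997, -0.003], [-0.002, -0.003, -1.0]]
ft_force: [-0.1, 0.2, -0.8]
opening: 68.5
```

{"name": "carry_out", "arguments": {
  "plan": [
    [[0,0,3,0,-0.6],[0,0,6,0,-0.6],[0,0,8,0,-0.6],[0,0,8,0,-0.6]]
  ]
}}

```text
clock: 5.9
eef_pos: [540.1, -274.8, 78.3]
orientation: [[-0.997, 0.078, 0.001], [0.078, 0.997, -0.003], [-0.001, -0.003, -1.0]]
ft_force: [-0.2, 0.5, -0.5]
opening: 68.2
```

{"name": "carry_out", "arguments": {
  "plan": [
    [[0,0,1,0,1],[0,0,1,0,1],[0,0,1,0,1],[0,0,1,0,1],[0,0,1,0,1],[0,0,1,0,1]]
  ],
  "force": 30
}}

```text
clock: 6.4
eef_pos: [540.2, -274.8, 77.6]
orientation: [[-0.997, 0.078, 0.001], [0.078, 0.997, -0.003], [-0.001, -0.003, -1.0]]
ft_force: [-0.8, 0.9, 1.5]
opening: 44.4
```

```bash
python3 - <<'E'
from h import *
for uv,z in[((452,208),30),((492,180),40),((420,42),10),((505,25),10),((440,215),20),((385,262),20)]:print("w1",uv,toplane("w1.npz",uv,z).round(0))
for uv,z in[((233,157),40),((216,157),40),((233,174),40),((237,223),10),((262,223),10),((216,215),30),((262,155),20)]:print("top",uv,toplane("top0.npz",uv,z).round(0))
E
```

```text
w1 (452, 208) [661.  32.  30.]
w1 (492, 180) [618.  76.  40.]
w1 (420, 42) [426. -26.  10.]
w1 (505, 25) [416.  83.  10.]
w1 (440, 215) [675.  22.  20.]
w1 (385, 262) [753. -59.  20.]
top (233, 157) [676.  91.  40.]
top (216, 157) [675. 156.  40.]
top (233, 174) [610.  89.  40.]
top (237, 223) [421.  72.  10.]
top (262, 223) [422. -25.  10.]
top (216, 215) [451. 153.  30.]
top (262, 155) [689. -22.  20.]
```

{"name": "carry_out", "arguments": {
  "plan": [
    [[0,0,-15,0,1],[0,0,-40,0,1],[0,0,-80,0,1],[0,0,-100,0,1],[0,0,-100,0,1],[0,0,-100,0,1]]
  ]
}}

```text
clock: 6.9
eef_pos: [541.2, -275.3, 179.4]
orientation: [[-0.997, 0.078, 0.004], [0.078, 0.997, -0.005], [-0.005, -0.005, -1.0]]
ft_force: [-0.0, 0.2, -1.7]
opening: 44.6
```

{"name": "carry_out", "arguments": {
  "plan": [
    [[0,0,-20,0,1],[21,140,-25,0,1],[43,282,-25,0,1],[43,282,-25,0,1],[43,282,-25,0,1],[43,282,-25,0,1],[43,282,-25,0,1],[43,282,-25,0,1]]
  ]
}}

```text
clock: 7.57
eef_pos: [517.6, 12.0, 199.9]
orientation: [[-0.997, 0.077, -0.0], [0.077, 0.997, -0.004], [0.0, -0.004, -1.0]]
ft_force: [0.5, -0.1, -0.5]
opening: 44.3
```

{"name": "carry_out", "arguments": {
  "plan": [
    [[0,0,0,0,1],[0,0,0,0,1],[0,0,0,0,1]]
  ]
}}

```text
clock: 7.82
eef_pos: [516.2, 11.9, 197.8]
orientation: [[-0.997, 0.076, -0.004], [0.076, 0.997, -0.005], [0.004, -0.005, -1.0]]
ft_force: [-0.3, -0.6, -1.5]
opening: 44.6
```

{"name": "carry_out", "arguments": {
  "plan": [
    [[0,0,40,0,1],[0,0,80,0,1],[0,0,115,0,1],[0,0,135,0,1],[0,0,145,0,1],[0,0,145,0,1],[0,0,145,0,1]]
  ],
  "force": 20
}}

```text
clock: 8.4
eef_pos: [516.0, 10.0, 52.9]
orientation: [[-0.997, 0.078, -0.004], [0.078, 0.997, -0.005], [0.004, -0.005, -1.0]]
ft_force: [-0.4, -0.3, -0.0]
opening: 44.1
```

{"name": "carry_out", "arguments": {
  "plan": [
    [[0,0,4,0,1],[0,0,8,0,1],[0,0,12,0,1],[0,0,16,0,1],[0,0,16,0,1]]
  ]
}}

```text
clock: 8.82
eef_pos: [515.6, 10.1, 36.5]
orientation: [[-0.997, 0.078, -0.005], [0.078, 0.997, -0.005], [0.005, -0.005, -1.0]]
ft_force: [-0.3, 0.1, -1.4]
opening: 44.0
```

{"name": "carry_out", "arguments": {
  "plan": [
    [[0,0,3,0,1],[0,0,6,0,1],[0,0,9,0,1],[0,0,9,0,1]]
  ]
}}

```text
clock: 9.15
eef_pos: [514.8, 10.1, 26.7]
orientation: [[-0.997, 0.078, -0.006], [0.078, 0.997, -0.005], [0.006, -0.005, -1.0]]
ft_force: [-0.3, -0.5, -0.9]
opening: 44.2
```

{"name": "carry_out", "arguments": {
  "plan": [
    [[0,0,2,0,1],[0,0,4,0,1],[0,0,5,0,1],[0,0,5,0,1]]
  ]
}}

```text
clock: 9.48
eef_pos: [516.0, 10.1, 22.5]
orientation: [[-0.997, 0.078, -0.004], [0.078, 0.997, -0.004], [0.004, -0.005, -1.0]]
ft_force: [0.4, 0.2, 3.6]
opening: 44.2
```

```bash
python3 - <<'E'
from h import *
s,M=wrist("w6");print(s["clock"],s["eef_pos"],s["ft_force"],s["opening"])
d=__import__("rig").snapshot("scene")["pixels"][:,:,::-1]
a=cv2.resize(d[150:270,190:400],(770,440),interpolation=2)
w=cv2.imread("pics/w6.png");cv2.imwrite("pics/c6.png",np.vstack([a[:, :768],])); 
cv2.imwrite("pics/c6.png",np.hstack([cv2.resize(w,(400,300)),cv2.resize(d[160:265,200:340],(400,300),interpolation=2)]))
E
```

```text
9.4833 [515.97582325  10.11956754  22.51654185] [0.43432969 0.17152331 3.57750802] 44.220997011867475
```

View pics/c6.png

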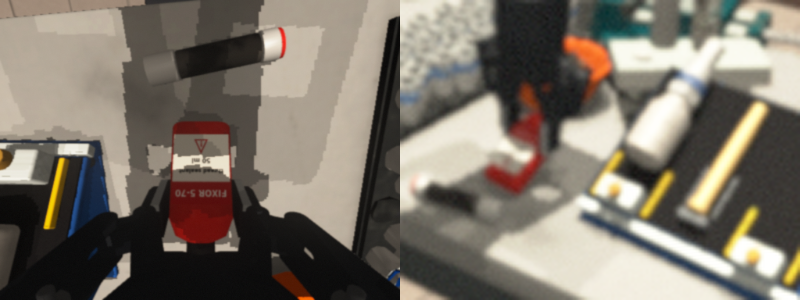

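{"name": "carry_out", "arguments": {
  "plan": [
    [[0,0,2,0,1],[0,0,4,0,1],[0,0,6,0,1],[0,0,6,0,1]]
  ]
}}

```text
clock: 9.92
eef_pos: [519.5, 9.9, 18.5]
orientation: [[-0.997, 0.078, 0.003], [0.078, 0.997, -0.005], [-0.003, -0.004, -1.0]]
ft_force: [3.3, 0.6, 7.4]
opening: 43.8
```

{"name": "carry_out", "arguments": {
  "plan": [
    [[0,0,2,0,1],[0,0,4,0,1],[0,0,6,0,1],[0,0,6,0,1]]
  ]
}}

```text
clock: 10.25
eef_pos: [523.0, 9.6, 14.2]
orientation: [[-0.997, 0.079, 0.01], [0.079, 0.997, -0.005], [-0.01, -0.004, -1.0]]
ft_force: [3.9, 0.7, 6.7]
opening: 44.1
```

{"name": "carry_out", "arguments": {
  "plan": [
    [[0,0,2,0,1],[0,0,4,0,1],[0,0,7,0,1],[0,0,7,0,1]]
  ]
}}

```text
clock: 10.58
eef_pos: [526.4, 9.2, 8.7]
orientation: [[-0.997, 0.079, 0.017], [0.079, 0.997, -0.006], [-0.017, -0.005, -1.0]]
ft_force: [4.4, -0.2, 6.1]
opening: 44.3
```

{"name": "carry_out", "arguments": {
  "plan": [
    [[0,0,2,0,1],[0,0,2,0,1],[0,0,2,0,-0.5],[0,0,0,0,-0.5],[0,0,0,0,-0.5],[0,0,0,0,-0.5],[0,0,0,0,-0.5]]
  ]
}}

```text
clock: 11.17
eef_pos: [525.7, 9.2, 8.2]
orientation: [[-0.997, 0.079, 0.015], [0.078, 0.997, -0.006], [-0.016, -0.005, -1.0]]
ft_force: [-0.5, 0.1, -0.4]
opening: 64.0
```

{"name": "carry_out", "arguments": {
  "plan": [
    [[0,0,-30,0,-0.6],[0,0,-70,0,-0.6],[0,0,-110,0,-0.6],[0,0,-150,0,-0.6],[0,0,-180,0,-0.6],[0,0,-180,0,-0.6],[0,0,-180,0,-0.6]]
  ]
}}

```text
clock: 11.75
eef_pos: [524.8, 10.1, 191.0]
orientation: [[-0.997, 0.079, 0.021], [0.078, 0.997, -0.007], [-0.022, -0.005, -1.0]]
ft_force: [-0.1, -1.0, -0.5]
opening: 68.2
```

```bash
python3 - <<'E'
from h import *
s,M=wrist("w7");print(s["clock"],s["eef_pos"],s["orientation"].round(3).tolist(),s["opening"])
im=cv2.imread("pics/w7.png").astype(int);b,g,r=im[...,0],im[...,1],im[...,2]
m=((r>70)&(g<.5*r)&(b<.5*r)).astype(np.uint8);n,l,st,c=cv2.connectedComponentsWithStats(m)
for i in range(1,n):
    if st[i,4]>150:print(st[i],c[i])
E
```

```text
11.75 [524.75369058  10.07672035 190.96993155] [[-0.997, 0.079, 0.021], [0.078, 0.997, -0.007], [-0.022, -0.005, -1.0]] 68.21266417534535
[239 130  37  12 372] [257.05913978 135.54569892]
[240 170  36  30 853] [257.04103165 183.90973036]
[336 238  46  44 696] [362.61063218 256.52873563]
[ 281  240   50   82 1778] [302.28908886 286.82733408]
```

{"name": "carry_out", "arguments": {
  "plan": [
    [[-12,-40,0,0,-0.7],[-24,-80,0,0,-0.7],[-40,-132,0,0,-0.7],[-40,-132,0,0,-0.7],[-40,-132,0,0,-0.7],[-40,-132,0,0,-0.7],[-40,-132,0,0,-0.7]]
  ]
}}

```text
clock: 12.38
eef_pos: [551.0, -123.1, 187.7]
orientation: [[-0.997, 0.078, 0.013], [0.078, 0.997, -0.004], [-0.013, -0.003, -1.0]]
ft_force: [0.2, 0.6, 0.1]
opening: 72.7
```

```bash
python3 - <<'E'
from h import *
s,M=wrist("w8");print(s["clock"],s["eef_pos"],s["orientation"].round(3).tolist(),s["opening"],s["ft_force"])
a=cv2.imread("pics/w8.png")[70:330,100:440];cv2.imwrite("pics/c8.png",cv2.resize(a,None,fx=2.2,fy=2.2,interpolation=2))
E
```

```text
12.3833 [ 551.01136865 -123.07510765  187.73601625] [[-0.997, 0.078, 0.013], [0.078, 0.997, -0.004], [-0.013, -0.003, -1.0]] 72.73698610329973 [0.22301135 0.61941068 0.1279312 ]
```

View pics/c8.png

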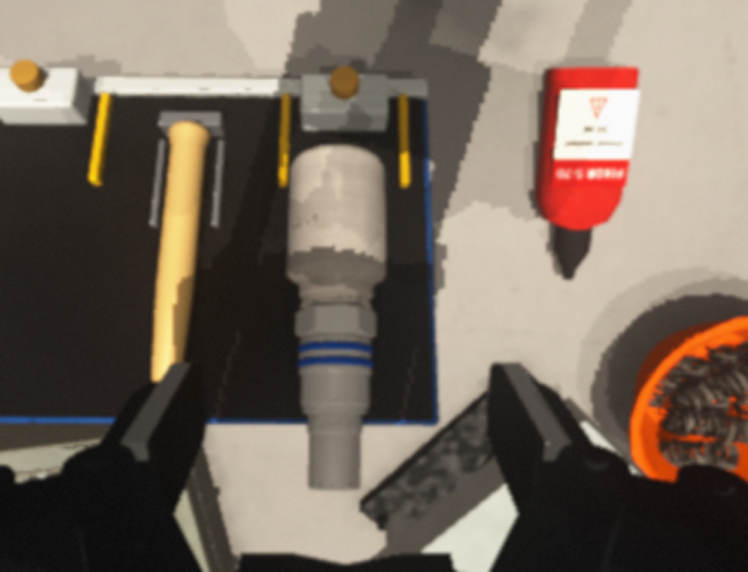

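```bash
python3 - <<'E'
from h import *
from scipy.optimize import brentq
def hit(f,uv,perp,x0):
    g=lambda z:(lambda p:p[2]-(49.8+.69*(p[0]-x0)+perp*1.22))(toplane(f,uv,z))
    z=brentq(g,0,200);return toplane(f,uv,z).round(1)
for n,uv,pp in(("rim",(253.2,136),43),("shoulder",(253.2,196),43),("neckend",(253,292),37)):
    p=hit("w8.npz",uv,pp,526.6);print(n,p)
# check: bottle in w2
print(hit("w2.npz",(254,142),26,514.6),hit("w2.npz",(253,243),26,514.6))
print("rim tri",tri([("w1",(364,106.5)),("w8",(253.2,136))]))
E
```

```text
rim [ 500.8 -123.4   84.5]
shoulder [ 549.3 -126.8  117.9]
neckend [ 618.4 -132.   158.2]
[ 492.  -270.3   65.9] [ 565.2 -276.4  116.5]
rim tri (array([ 500.7, -123.6,   79.5]), [[0.1, 0.6], [-0.2, -0.7]])
```

{"name": "carry_out", "arguments": {
  "plan": [
    [[-3.4,-3.5,30,0,-0.7],[-3.4,-3.5,60,0,-0.7],[-3.4,-3.5,80,0,-0.7],[-3.4,-3.5,88,0,-0.7],[-3.4,-3.5,88,0,-0.7],[-3.4,-3.5,88,0,-0.7]]
  ]
}}

```text
clock: 12.93
eef_pos: [555.7, -126.0, 100.5]
orientation: [[-0.997, 0.076, 0.013], [0.076, 0.997, -0.004], [-0.014, -0.003, -1.0]]
ft_force: [-0.4, 0.1, 0.0]
opening: 72.3
```

{"name": "carry_out", "arguments": {
  "plan": [
    [[0,-1,8,0,-0.7],[0,-1,16,0,-0.7],[0,-1,21,0,-0.7],[0,-1,21,0,-0.7],[0,-1,21,0,-0.7]]
  ]
}}

```text
clock: 13.35
eef_pos: [555.6, -127.1, 79.2]
orientation: [[-0.997, 0.076, 0.013], [0.076, 0.997, -0.004], [-0.013, -0.003, -1.0]]
ft_force: [-0.3, 1.1, -0.3]
opening: 72.8
```

{"name": "carry_out", "arguments": {
  "plan": [
    [[0,0,0,0,1],[0,0,0,0,1],[0,0,0,0,1],[0,0,0,0,1],[0,0,0,0,1],[0,0,0,0,1]]
  ],
  "force": 70
}}

```text
clock: 13.85
eef_pos: [555.8, -127.7, 80.1]
orientation: [[-0.997, 0.076, 0.013], [0.076, 0.997, -0.005], [-0.013, -0.004, -1.0]]
ft_force: [-3.0, -1.4, 5.5]
opening: 39.8
```

{"name": "carry_out", "arguments": {
  "plan": [
    [[0,0,-4,0,1],[0,0,-10,0,1],[0,0,-18,0,1],[0,0,-25,0,1],[0,0,-25,0,1],[0,0,-25,0,1]]
  ]
}}

```text
clock: 14.35
eef_pos: [556.0, -127.6, 105.8]
orientation: [[-0.997, 0.076, 0.015], [0.076, 0.997, -0.006], [-0.015, -0.004, -1.0]]
ft_force: [-0.2, -0.0, -6.6]
opening: 39.5
```

{"name": "carry_out", "arguments": {
  "plan": [
    [[0,0,-25,0,1],[0,0,-50,0,1],[-1,-30,-62,0,1],[-2,-65,-62,0,1],[-2,-100,-62,0,1],[-3,-130,-62,0,1],[-3,-147,-62,0,1],[-3,-147,-62,0,1]]
  ]
}}

```text
clock: 15.02
eef_pos: [546.3, -278.4, 168.2]
orientation: [[-0.997, 0.08, 0.014], [0.08, 0.997, -0.008], [-0.015, -0.007, -1.0]]
ft_force: [0.3, 0.6, -6.6]
opening: 39.5
```

{"name": "carry_out", "arguments": {
  "plan": [
    [[0,0,0,0,1],[0,0,0,0,1],[0,0,0,0,1]]
  ]
}}

```text
clock: 15.27
eef_pos: [545.9, -277.3, 167.5]
orientation: [[-0.997, 0.079, 0.013], [0.079, 0.997, -0.007], [-0.014, -0.006, -1.0]]
ft_force: [0.5, -0.0, -5.5]
opening: 39.4
```

```bash
python3 - <<'E'
from h import *
s,M=wrist("w9");print(s["clock"],s["eef_pos"],s["orientation"].round(3).tolist(),s["opening"],s["ft_force"])
im=cv2.imread("pics/w9.png").astype(int);b,g,r=im[...,0],im[...,1],im[...,2]
m=((r>110)&(g>85)&(b<80)).astype(np.uint8);n,l,st,c=cv2.connectedComponentsWithStats(m)
for i in range(1,n):
    if st[i,4]>30:print(st[i],c[i].round(1))
a=cv2.imread("pics/w9.png")[60:330,100:440];cv2.imwrite("pics/c9.png",cv2.resize(a,None,fx=1.2,fy=1.2,interpolation=2))
E
```

```text
15.2667 [ 545.93653048 -277.33304217  167.52684621] [[-0.997, 0.079, 0.013], [0.079, 0.997, -0.007], [-0.014, -0.006, -1.0]] 39.398445181828 [ 4.70456154e-01 -2.97776857e-03 -5.50863633e+00]
[255  89  13  16 156] [261.4  96.3]
[410  93  16  14 149] [418.2  99.4]
[288 105   6  46 174] [289.8 128.6]
[228 106   7  44 250] [230.8 127. ]
[376 106  12  46 270] [381.2 128.7]
[433 111  16  41 285] [441.1 133.1]
[ 329  119   24  130 1370] [340.5 165.2]
[ 22 155  20 100 753] [ 31.7 203.8]
```

View pics/c9.png

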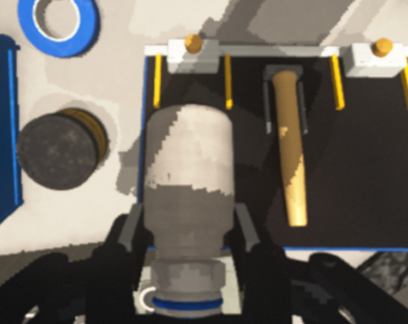

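{"name": "carry_out", "arguments": {
  "plan": [
    [[-0.8,3.5,25,0,1],[-0.8,3.5,50,0,1],[-0.8,3.5,66,0,1],[-0.8,3.5,74,0,1],[-0.8,3.5,74,0,1],[-0.8,3.5,74,0,1]]
  ]
}}

```text
clock: 15.82
eef_pos: [548.4, -273.7, 93.8]
orientation: [[-0.997, 0.078, 0.013], [0.078, 0.997, -0.007], [-0.014, -0.006, -1.0]]
ft_force: [0.7, 0.0, -5.2]
opening: 39.5
```

{"name": "carry_out", "arguments": {
  "plan": [
    [[0,0,2,0,1],[0,0,4,0,1],[0,0,6,0,1],[0,0,8,0,1],[0,0,8,0,1],[0,0,8,0,1]]
  ]
}}

```text
clock: 16.32
eef_pos: [548.4, -273.8, 85.8]
orientation: [[-0.997, 0.078, 0.013], [0.078, 0.997, -0.007], [-0.014, -0.006, -1.0]]
ft_force: [-0.4, 0.3, -5.8]
opening: 39.3
```

{"name": "carry_out", "arguments": {
  "plan": [
    [[0,0,1,0,1],[0,0,2,0,1],[0,0,3,0,1],[0,0,3,0,1],[0,0,3,0,1]]
  ]
}}

```text
clock: 16.73
eef_pos: [548.5, -273.9, 83.8]
orientation: [[-0.997, 0.078, 0.013], [0.078, 0.997, -0.007], [-0.014, -0.006, -1.0]]
ft_force: [-4.8, 1.7, 2.5]
opening: 39.3
```

{"name": "carry_out", "arguments": {
  "plan": [
    [[0.8,0,0,0,1],[1.7,0,0.6,0,1],[3.3,0,1.7,0,1],[5,0,2.9,0,1],[6.6,0,4,0,1],[8.3,0,5.1,0,1],[8.3,0,5.1,0,1]]
  ]
}}

```text
clock: 17.32
eef_pos: [539.1, -272.7, 77.4]
orientation: [[-0.997, 0.078, 0.011], [0.078, 0.997, -0.006], [-0.011, -0.005, -1.0]]
ft_force: [-0.8, 0.4, -5.9]
opening: 39.4
```

{"name": "carry_out", "arguments": {
  "plan": [
    [[0.8,-0.2,0.6,0,1],[1.7,-0.4,1.2,0,1],[2.5,-0.6,1.7,0,1],[3.3,-0.8,2.3,0,1],[4.1,-1,2.9,0,1],[5,-1,3.4,0,1],[5.8,-1,4,0,1],[6.6,-1,4.6,0,1]]
  ]
}}

```text
clock: 17.98
eef_pos: [532.4, -273.3, 72.6]
orientation: [[-0.997, 0.078, 0.011], [0.078, 0.997, -0.006], [-0.011, -0.005, -1.0]]
ft_force: [0.0, -1.5, -3.6]
opening: 39.2
```

{"name": "carry_out", "arguments": {
  "plan": [
    [[0.8,0,0.6,0,1],[1.7,0,1.2,0,1],[2.5,0,1.7,0,1],[3.3,0,2.3,0,1],[3.3,0,2.3,0,1]]
  ]
}}

```text
clock: 18.4
eef_pos: [528.9, -273.0, 70.2]
orientation: [[-0.997, 0.078, 0.011], [0.078, 0.997, -0.006], [-0.011, -0.005, -1.0]]
ft_force: [-0.4, -0.1, -5.0]
opening: 39.4
```

{"name": "carry_out", "arguments": {
  "plan": [
    [[0.8,-0.3,0.6,0,1],[1.7,-0.6,1.2,0,1],[2.5,-1,1.7,0,1],[2.5,-1,1.7,0,1]]
  ]
}}

```text
clock: 18.73
eef_pos: [526.0, -273.8, 68.2]
orientation: [[-0.997, 0.078, 0.01], [0.078, 0.997, -0.006], [-0.011, -0.005, -1.0]]
ft_force: [-0.3, -0.3, -4.3]
opening: 39.6
```

{"name": "carry_out", "arguments": {
  "plan": [
    [[0.8,0,0.6,0,1],[1.7,0,1.2,0,1],[2.5,0,1.7,0,1],[2.5,0,1.7,0,1]]
  ]
}}

```text
clock: 19.07
eef_pos: [523.0, -273.5, 66.1]
orientation: [[-0.997, 0.078, 0.009], [0.078, 0.997, -0.005], [-0.01, -0.005, -1.0]]
ft_force: [-0.8, -0.0, -5.6]
opening: 38.8
```

{"name": "carry_out", "arguments": {
  "plan": [
    [[0.8,0,0.6,0,1],[1.7,0,1.2,0,1],[2.5,0,1.7,0,1],[2.5,0,1.7,0,1]]
  ]
}}

```text
clock: 19.4
eef_pos: [520.0, -273.2, 64.0]
orientation: [[-0.997, 0.078, 0.009], [0.078, 0.997, -0.005], [-0.009, -0.004, -1.0]]
ft_force: [0.6, -0.1, -4.7]
opening: 39.3
```

{"name": "carry_out", "arguments": {
  "plan": [
    [[0.8,0,0.6,0,1],[1.7,0,1.2,0,1],[2.5,0,1.7,0,1],[2.5,0,1.7,0,1]]
  ]
}}

```text
clock: 19.73
eef_pos: [518.5, -273.2, 63.0]
orientation: [[-0.997, 0.078, 0.011], [0.078, 0.997, -0.006], [-0.011, -0.005, -1.0]]
ft_force: [1.8, 1.8, -2.8]
opening: 39.3
```

{"name": "carry_out", "arguments": {
  "plan": [
    [[0.8,0,0.6,0,1],[1.6,0,1.1,0,1],[1.6,0,1.1,0,1]]
  ]
}}

```text
clock: 19.98
eef_pos: [518.6, -273.3, 63.0]
orientation: [[-0.997, 0.079, 0.014], [0.079, 0.997, -0.006], [-0.015, -0.005, -1.0]]
ft_force: [4.6, 2.0, -0.4]
opening: 39.6
```

{"name": "carry_out", "arguments": {
  "plan": [
    [[1,0,1.5,0,1],[1.6,0,2.2,0,1],[1.6,0,2.2,0,1]]
  ]
}}

```text
clock: 20.23
eef_pos: [518.7, -273.3, 62.9]
orientation: [[-0.997, 0.079, 0.018], [0.079, 0.997, -0.007], [-0.018, -0.005, -1.0]]
ft_force: [2.0, 5.1, 6.8]
opening: 39.7
```

{"name": "carry_out", "arguments": {
  "plan": [
    [[1.2,-0.5,0.5,0,1],[1.2,-0.5,0.5,0,-0.3],[1.2,-0.5,0.5,0,-0.7],[1,-0.5,0,0,-0.7],[0,-0.5,0,0,-0.7],[0,-0.5,0,0,-0.7],[0,-0.5,0,0,-0.7]]
  ]
}}

```text
clock: 20.82
eef_pos: [518.4, -274.0, 62.8]
orientation: [[-0.997, 0.079, 0.017], [0.079, 0.997, -0.007], [-0.018, -0.005, -1.0]]
ft_force: [-0.1, -0.5, 0.3]
opening: 72.1
```

{"name": "carry_out", "arguments": {
  "plan": [
    [[0,0,-15,0,-0.7],[0,0,-45,0,-0.7],[0,0,-85,0,-0.7],[0,0,-120,0,-0.7],[0,0,-140,0,-0.7],[0,0,-140,0,-0.7]]
  ]
}}

```text
clock: 21.32
eef_pos: [519.5, -275.6, 210.1]
orientation: [[-0.997, 0.079, 0.027], [0.079, 0.997, -0.014], [-0.028, -0.012, -1.0]]
ft_force: [1.5, -0.5, 0.6]
opening: 72.6
```

```bash
python3 - <<'E'
from h import *
s,M=wrist("w10");print(s["clock"],s["eef_pos"],s["orientation"].round(3).tolist(),s["opening"],s["ft_force"])
im=cv2.imread("pics/w10.png").astype(int);b,g,r=im[...,0],im[...,1],im[...,2]
m=((r>110)&(g>85)&(b<80)).astype(np.uint8);n,l,st,c=cv2.connectedComponentsWithStats(m)
for i in range(1,n):
    if st[i,4]>30:print(st[i],c[i].round(1))
# profile along coupling centre column and edges along rows
print("col258:",im[95:260:3,258].mean(1).astype(int).tolist())
for y in(150,165,180,200,240):
    row=im[y,190:340].mean(1);k=np.nonzero(row>75)[0]+190;print(y,k[:1],k[-1:],[int(v) for v in row[::6]])
E
```

```text
21.3167 [ 519.48465877 -275.58233046  210.10195341] [[-0.997, 0.079, 0.027], [0.079, 0.997, -0.014], [-0.028, -0.012, -1.0]] 72.63581014753964 [ 1.45926508 -0.54572385  0.61017956]
[388 118  13  11 108] [394.2 122.8]
[234 126   6  38 135] [236.2 141.5]
[284 126   5  40 179] [286.1 145.3]
[360 127   9  40 199] [363.9 146.7]
[410 128  11  39 196] [415.  149.3]
[320 140  17  96 636] [327.4 170.2]
[ 74 177  12  77 470] [ 79.6 214.6]
[491 239  21  56 177] [499.7 261.9]
col258: [215, 214, 213, 195, 142, 100, 79, 87, 86, 71, 95, 96, 111, 163, 195, 198, 196, 195, 196, 198, 196, 196, 198, 205, 211, 223, 204, 110, 112, 135, 100, 133, 134, 135, 127, 101, 89, 91, 95, 146, 139, 138, 137, 141, 133, 131, 129, 139, 134, 136, 137, 138, 138, 139, 132]
150 [190] [333] [214, 214, 214, 214, 214, 201, 147, 41, 60, 91, 165, 196, 199, 191, 178, 59, 156, 38, 38, 36, 36, 33, 123, 100, 50]
165 [190] [339] [171, 187, 213, 215, 216, 163, 71, 37, 41, 154, 187, 209, 211, 203, 176, 68, 86, 38, 38, 38, 33, 46, 96, 98, 80]
180 [199] [339] [57, 53, 187, 122, 108, 106, 56, 36, 34, 60, 125, 115, 117, 108, 84, 39, 42, 39, 39, 39, 30, 42, 78, 117, 151]
200 [195] [337] [62, 125, 214, 122, 104, 109, 44, 34, 32, 52, 99, 100, 102, 102, 78, 28, 27, 27, 26, 28, 28, 28, 64, 197, 203]
240 [191] [338] [36, 212, 212, 213, 213, 204, 34, 31, 31, 31, 90, 130, 132, 105, 28, 28, 26, 28, 27, 31, 41, 38, 30, 23, 80]
```

{"name": "carry_out", "arguments": {
  "plan": [
    [[5,40,0,0,-0.6],[16,284,0,0,-0.6],[16,284,0,0,-0.6],[16,284,0,0,-0.6],[16,284,0,0,-0.6],[16,284,0,0,-0.6],[16,284,0,0,-0.6],[16,284,0,0,-0.6]]
  ]
}}

```text
clock: 22.03
eef_pos: [522.6, 15.8, 201.4]
orientation: [[-0.997, 0.073, 0.019], [0.073, 0.997, -0.008], [-0.02, -0.006, -1.0]]
ft_force: [-0.1, -0.9, -0.3]
opening: 68.2
```

{"name": "carry_out", "arguments": {
  "plan": [
    [[0,0,0,0,-0.6],[0,0,0,0,-0.6],[0,0,0,0,-0.6]]
  ]
}}

```text
clock: 22.28
eef_pos: [521.8, 15.0, 200.1]
orientation: [[-0.997, 0.074, 0.017], [0.073, 0.997, -0.008], [-0.017, -0.007, -1.0]]
ft_force: [0.5, -1.1, -0.1]
opening: 67.9
```

```bash
python3 - <<'E'
from h import *
s,M=wrist("w11");print(s["clock"],s["eef_pos"],s["orientation"].round(3).tolist(),s["opening"],s["ft_force"])
im=cv2.imread("pics/w11.png").astype(int);b,g,r=im[...,0],im[...,1],im[...,2]
m=((r>70)&(g<.5*r)&(b<.5*r)).astype(np.uint8);n,l,st,c=cv2.connectedComponentsWithStats(m)
for i in range(1,n):
    if st[i,4]>150:print(st[i],c[i],toplane("w11.npz",c[i],26),toplane("w11.npz",(c[i][0],st[i,1]),26))
E
```

```text
22.2833 [521.81037809  15.00714283 200.1256262 ] [[-0.997, 0.074, 0.017], [0.073, 0.997, -0.008], [-0.017, -0.007, -1.0]] 67.87138565848993 [ 0.45138107 -1.08275712 -0.08725283]
[237 134  35  11 347] [254.12103746 138.51585014] [482.89868564  12.97460002  26.        ] [477.53922253  13.38243718  26.        ]
[237 172  35  29 793] [253.8852459 185.4186633] [542.04963549   8.17051346  26.        ] [524.43754397   9.51563487  26.        ]
[ 277  238   54   83 1981] [300.64512872 286.0343261 ] [699.79216311  64.55057981  26.        ] [621.46784155  66.23247298  26.        ]
[336 239  38  35 419] [358.25059666 255.29116945] [654.03947609 145.83206987  26.        ] [628.45571268 144.67036579  26.        ]
```

{"name": "carry_out", "arguments": {
  "plan": [
    [[-1,-3.7,40,0,-0.6],[-1,-3.7,80,0,-0.6],[-1,-3.7,120,0,-0.6],[-1,-3.7,150,0,-0.6],[-1,-3.7,165,0,-0.6],[-1,-3.7,165,0,-0.6],[-1,-3.7,165,0,-0.6]]
  ]
}}

```text
clock: 22.92
eef_pos: [525.0, 8.3, 34.7]
orientation: [[-0.997, 0.077, 0.015], [0.076, 0.997, -0.008], [-0.016, -0.007, -1.0]]
ft_force: [-0.0, -0.0, 0.2]
opening: 68.5
```

{"name": "carry_out", "arguments": {
  "plan": [
    [[0,1.2,10,0,-0.6],[0,1.2,20,0,-0.6],[0,1.2,27,0,-0.6],[0,1.2,27,0,-0.6],[0,1.2,27,0,-0.6]]
  ]
}}

```text
clock: 23.33
eef_pos: [525.2, 9.4, 7.4]
orientation: [[-0.997, 0.076, 0.014], [0.076, 0.997, -0.008], [-0.015, -0.007, -1.0]]
ft_force: [0.3, -0.3, -1.3]
opening: 68.3
```

{"name": "carry_out", "arguments": {
  "plan": [
    [[0,0,0,0,1],[0,0,0,0,1],[0,0,0,0,1],[0,0,0,0,1],[0,0,0,0,1],[0,0,0,0,1]]
  ],
  "force": 20
}}

```text
clock: 23.83
eef_pos: [525.7, 9.5, 8.5]
orientation: [[-0.997, 0.076, 0.015], [0.076, 0.997, -0.008], [-0.016, -0.007, -1.0]]
ft_force: [-1.4, 0.8, 5.4]
opening: 38.8
```

{"name": "carry_out", "arguments": {
  "plan": [
    [[0,0,-5,0,1],[0,0,-15,0,1],[0,0,-30,0,1],[0,0,-40,0,1],[0,0,-40,0,1]]
  ]
}}

```text
clock: 24.25
eef_pos: [527.5, 9.6, 51.4]
orientation: [[-0.997, 0.076, 0.021], [0.076, 0.997, -0.009], [-0.021, -0.007, -1.0]]
ft_force: [0.7, 0.0, 0.4]
opening: 0.1
```

```bash
python3 - <<'E'
from h import *
s,M=wrist("w12");print(s["clock"],s["eef_pos"],s["opening"],s["ft_force"])
for k in("w6","w12"):
    im=cv2.imread(f"pics/{k}.png").astype(int);b,g,r=im[...,0],im[...,1],im[...,2]
    m=((r>60)&(g<.5*r)&(b<.5*r)).astype(np.uint8);n,l,st,c=cv2.connectedComponentsWithStats(m)
    print(k)
    for i in range(1,n):
        if st[i,4]>150:print(st[i],c[i].round(1))
E
```

```text
24.25 [527.51181785   9.55053716  51.38728887] 0.09485290395151806 [0.70772914 0.03519321 0.43662237]
w6
[357  35   9  39 170] [362.   52.7]
[ 221  155   74   32 1106] [257.1 163.4]
[ 216  208   83  104 5429] [256.5 270.5]
[349 348  54  36 823] [375.  365.2]
w12
[ 223  145   64   30 1268] [254.9 155.2]
[ 225  195   60   52 1043] [252.6 224.3]
```

```bash
python3 - <<'E'
from h import *
for uv in((254.9,145),(254.9,155.2)):print(toplane("w12.npz",uv,26))
im=cv2.imread("pics/w12.png").astype(int);b,g,r=im[...,0],im[...,1],im[...,2]
m=((r>60)&(g<.5*r)&(b<.5*r))
for y in(148,156,165,200,210,225,240):
    k=np.nonzero(m[y,200:310])[0]+200
    if len(k):print(y,k[0],k[-1],toplane("w12.npz",(k[0],y),26)[:2].round(1),toplane("w12.npz",(k[-1],y),26)[:2].round(1))
E
```

```text
[475.13487114  11.53940669  26.        ]
[481.93692058  11.01141286  26.        ]
148 224 285 [475.6  -9.2] [478.6  31.4]
156 224 286 [480.9  -9.8] [484.   31.8]
165 224 285 [487.1 -10.5] [490.1  30.9]
200 283 284 [515.3  28.4] [515.4  29.1]
210 283 283 [523.   28.1] [523.   28.1]
225 225 282 [531.8 -14.9] [534.8  26.8]
240 227 233 [544.2 -14.8] [544.5 -10.3]
```

{"name": "carry_out", "arguments": {
  "plan": [
    [[0,0,0,0,-0.6],[0,0,0,0,-0.6],[0,0,0,0,-0.6],[0,0,0,0,-0.6],[0,0,0,0,-0.6]]
  ]
}}

```text
clock: 24.72
eef_pos: [526.2, 9.6, 49.6]
orientation: [[-0.997, 0.076, 0.018], [0.076, 0.997, -0.008], [-0.018, -0.007, -1.0]]
ft_force: [-0.7, 0.5, -0.5]
opening: 60.5
```

{"name": "carry_out", "arguments": {
  "plan": [
    [[2.7,-2,15,0,-0.6],[2.7,-2,30,0,-0.6],[2.7,-2,38,0,-0.6],[2.7,-2,43,0,-0.6],[2.7,-2,46,0,-0.6],[2.7,-2,48,0,-0.6],[2.7,-2,48,0,-0.6]]
  ]
}}

```text
clock: 25.3
eef_pos: [524.4, 7.5, 1.5]
orientation: [[-0.997, 0.076, 0.018], [0.076, 0.997, -0.008], [-0.018, -0.007, -1.0]]
ft_force: [-0.8, 0.5, 0.4]
opening: 68.4
```

{"name": "carry_out", "arguments": {
  "plan": [
    [[0,0,2,0,-0.6],[0,0,2,0,-0.2],[0,0,2,0,0.2],[0,0,2,0,0.2],[0,0,2,0,0.2],[0,0,2,0,0.2]]
  ],
  "force": 25
}}

```text
clock: 25.8
eef_pos: [524.9, 7.5, 0.2]
orientation: [[-0.997, 0.076, 0.019], [0.076, 0.997, -0.008], [-0.019, -0.007, -1.0]]
ft_force: [-1.5, 1.3, 3.5]
opening: 44.0
```

{"name": "carry_out", "arguments": {
  "plan": [
    [[0,0,-8,0,1],[0,0,-25,0,1],[0,0,-60,0,1],[0,0,-100,0,1],[0,0,-140,0,1],[0,0,-180,0,1],[0,0,-195,0,1],[0,0,-195,0,1]]
  ]
}}

```text
clock: 26.47
eef_pos: [525.1, 8.6, 201.7]
orientation: [[-0.997, 0.076, 0.031], [0.076, 0.997, -0.01], [-0.031, -0.007, -0.999]]
ft_force: [-0.4, -0.2, -0.1]
opening: 43.9
```

```bash
python3 - <<'E'
from h import *
from rig import observe
s=observe();print(s["eef_pos"],s["opening"],s["ft_force"])
im=cv2.imread("pics/w8.png").astype(int);b,g,r=im[...,0],im[...,1],im[...,2]
m=((r>110)&(g>85)&(b<80)).astype(np.uint8);n,l,st,c=cv2.connectedComponentsWithStats(m)
for i in range(1,n):
    if 80<st[i,4]<400 and 100<c[i][1]<160:print("w8",st[i],c[i].round(1),toplane("w8.npz",c[i],44)[:2].round(1))
for f,pts in(("w9",[(289.8,128.6),(230.8,127),(381.2,128.7),(441.1,133.1)]),("w10",[(236.2,141.5),(286.1,145.3),(363.9,146.7),(415,149.3)])):
    print(f,[toplane(f+".npz",p,44)[:2].round(1).tolist() for p in pts])
E
```

```text
[525.12786904   8.63740565 201.6922604 ] 43.91577247968061 [-0.42961606 -0.18650488 -0.13249476]
w8 [106  98  14  13 129] [111.8 103.9] [ 460.2 -270.9]
w8 [250 100  14  12 109] [255.9 105.7] [ 473.8 -119. ]
w8 [ 84 113  13  41 220] [ 89.4 134.9] [ 490.  -303.3]
w8 [140 113  11  41 215] [144.5 132.8] [ 492.6 -242.6]
w8 [227 112   5  43 148] [228.7 133.9] [ 500.8 -150.9]
w8 [282 112   5  43 131] [283.6 136.8] [508.6 -91.2]
w9 [[493.5, -240.9], [487.3, -300.3], [500.8, -149.0], [509.9, -88.3]]
w10 [[483.1, -299.7], [492.1, -241.0], [500.8, -149.2], [508.6, -88.8]]
```

{"name": "carry_out", "arguments": {
  "plan": [
    [[-10,-28,0,0,0.4],[-20,-60,0,0,0.4],[-34,-95,0,0,0.4],[-47,-129,0,0,0.4],[-47,-129,0,0,0.4],[-47,-129,0,0,0.4],[-47,-129,0,0,0.4]]
  ]
}}

```text
clock: 27.05
eef_pos: [560.6, -123.0, 201.9]
orientation: [[-0.997, 0.077, 0.027], [0.077, 0.997, -0.008], [-0.027, -0.006, -1.0]]
ft_force: [0.4, -0.0, -1.3]
opening: 44.2
```

{"name": "carry_out", "arguments": {
  "plan": [
    [[0,0,25,0,0.4],[0,0,50,0,0.4],[0,0,65,0,0.4],[0,0,70,0,0.4],[0,0,70,0,0.4]]
  ]
}}

```text
clock: 27.47
eef_pos: [560.2, -121.4, 129.2]
orientation: [[-0.997, 0.075, 0.022], [0.075, 0.997, -0.006], [-0.022, -0.004, -1.0]]
ft_force: [-1.3, 0.1, 0.4]
opening: 43.9
```

{"name": "carry_out", "arguments": {
  "plan": [
    [[0,-1,6,0,0.4],[0,-2,12,0,0.4],[0,-2.3,17,0,0.4],[0,-2.3,17,0,0.4]]
  ]
}}

```text
clock: 27.8
eef_pos: [560.5, -123.8, 112.2]
orientation: [[-0.997, 0.075, 0.022], [0.075, 0.997, -0.006], [-0.022, -0.004, -1.0]]
ft_force: [-1.2, -0.3, 2.5]
opening: 43.9
```

{"name": "carry_out", "arguments": {
  "plan": [
    [[0,0,3,0,0.4],[0,0,6,0,0.4],[0,0,9,0,0.4],[0,0,9,0,0.4]]
  ],
  "force": 20
}}

```text
clock: 28.13
eef_pos: [560.3, -124.1, 102.6]
orientation: [[-0.997, 0.075, 0.021], [0.075, 0.997, -0.006], [-0.021, -0.004, -1.0]]
ft_force: [-2.5, -0.7, 1.8]
opening: 43.8
```

Contact at the upper end as expected; the bottle is pivoting. Continue.

{"name": "carry_out", "arguments": {
  "plan": [
    [[0,0,2,0,0.4],[0,0,4,0,0.4],[0,0,7,0,0.4],[0,0,7,0,0.4]]
  ]
}}

```text
clock: 28.47
eef_pos: [560.5, -124.2, 94.9]
orientation: [[-0.997, 0.076, 0.021], [0.075, 0.997, -0.006], [-0.022, -0.004, -1.0]]
ft_force: [-0.9, -1.5, 1.9]
opening: 43.9
```

{"name": "carry_out", "arguments": {
  "plan": [
    [[0,0,2,0,0.4],[0,0,4,0,0.4],[0,0,6,0,0.4],[0,0,6,0,0.4]]
  ]
}}

```text
clock: 28.8
eef_pos: [560.4, -124.3, 88.9]
orientation: [[-0.997, 0.075, 0.021], [0.075, 0.997, -0.006], [-0.021, -0.004, -1.0]]
ft_force: [-2.7, -0.4, 4.2]
opening: 43.6
```

{"name": "carry_out", "arguments": {
  "plan": [
    [[0,0,2,0,0.4],[0,0,4,0,0.4],[0,0,6,0,0.4],[0,0,6,0,0.4]]
  ]
}}

```text
clock: 29.13
eef_pos: [561.3, -123.8, 87.2]
orientation: [[-0.997, 0.075, 0.021], [0.075, 0.997, -0.005], [-0.021, -0.003, -1.0]]
ft_force: [-10.8, 4.9, 21.9]
opening: 43.7
```

{"name": "carry_out", "arguments": {
  "plan": [
    [[0,0,1.5,0,0.4],[0,0,3,0,0.4],[0,0,4,0,0.4],[0,0,4,0,0.4]]
  ]
}}

```text
clock: 29.47
eef_pos: [561.3, -123.8, 87.2]
orientation: [[-0.997, 0.075, 0.019], [0.075, 0.997, -0.005], [-0.019, -0.003, -1.0]]
ft_force: [-12.2, 2.0, 22.6]
opening: 43.7
```

{"name": "carry_out", "arguments": {
  "plan": [
    [[0,0,-1,0,0.4],[0.8,0,-1,0,0.4],[2.5,0,0.2,0,0.4],[4.1,0,1.3,0,0.4],[5.8,0,2.5,0,0.4],[7.4,0,3.6,0,0.4],[8.3,0,4.2,0,0.4],[8.3,0,4.2,0,0.4]]
  ],
  "force": 30
}}

```text
clock: 30.13
eef_pos: [552.2, -122.9, 82.0]
orientation: [[-0.997, 0.075, 0.017], [0.075, 0.997, -0.004], [-0.018, -0.003, -1.0]]
ft_force: [-0.2, 0.9, -1.1]
opening: 43.6
```

{"name": "carry_out", "arguments": {
  "plan": [
    [[1.2,0,1,0,0.4],[2.5,0,2,0,0.4],[3.7,0,3,0,0.4],[5,0,3.9,0,0.4],[6.2,0,4.8,0,0.4],[7.4,0,5.6,0,0.4],[8.3,0,6.2,0,0.4],[8.3,0,6.2,0,0.4]]
  ]
}}

```text
clock: 30.8
eef_pos: [543.9, -122.4, 75.7]
orientation: [[-0.997, 0.075, 0.017], [0.075, 0.997, -0.004], [-0.018, -0.003, -1.0]]
ft_force: [0.1, -0.1, 1.2]
opening: 43.6
```

{"name": "carry_out", "arguments": {
  "plan": [
    [[0.8,0,0.5,0,0.4],[1.7,0,1.1,0,0.4],[2.5,0,1.7,0,0.4],[3.3,0,2.2,0,0.4],[4.1,0,2.8,0,0.4],[4.1,0,2.8,0,0.4]]
  ]
}}

```text
clock: 31.3
eef_pos: [539.7, -122.1, 72.7]
orientation: [[-0.997, 0.075, 0.017], [0.075, 0.997, -0.004], [-0.017, -0.003, -1.0]]
ft_force: [-0.4, 0.9, 2.6]
opening: 43.4
```

{"name": "carry_out", "arguments": {
  "plan": [
    [[0.8,0,0.6,0,0.4],[1.7,0,1.1,0,0.4],[2.5,0,1.7,0,0.4],[2.5,0,1.7,0,0.4]]
  ]
}}

```text
clock: 31.63
eef_pos: [536.9, -121.8, 70.7]
orientation: [[-0.997, 0.075, 0.016], [0.075, 0.997, -0.004], [-0.017, -0.003, -1.0]]
ft_force: [-0.4, -0.3, 2.5]
opening: 43.5
```

{"name": "carry_out", "arguments": {
  "plan": [
    [[0.8,0,0.6,0,0.4],[1.7,0,1.1,0,0.4],[2.5,0,1.7,0,0.4],[2.5,0,1.7,0,0.4]]
  ]
}}

```text
clock: 31.97
eef_pos: [534.0, -121.6, 68.7]
orientation: [[-0.997, 0.075, 0.016], [0.075, 0.997, -0.004], [-0.016, -0.003, -1.0]]
ft_force: [-0.1, -0.7, 2.8]
opening: 43.6
```

{"name": "carry_out", "arguments": {
  "plan": [
    [[0.8,0,0.6,0,0.4],[1.7,0,1.1,0,0.4],[2.5,0,1.7,0,0.4],[2.5,0,1.7,0,0.4]]
  ]
}}

```text
clock: 32.3
eef_pos: [531.1, -121.3, 66.7]
orientation: [[-0.997, 0.075, 0.015], [0.075, 0.997, -0.004], [-0.015, -0.003, -1.0]]
ft_force: [-0.4, -0.8, 2.2]
opening: 43.7
```

{"name": "carry_out", "arguments": {
  "plan": [
    [[0.8,0,0.6,0,0.4],[1.7,0,1.1,0,0.4],[2.5,0,1.7,0,0.4],[2.5,0,1.7,0,0.4]]
  ]
}}

```text
clock: 32.63
eef_pos: [528.4, -121.1, 64.8]
orientation: [[-0.997, 0.075, 0.015], [0.075, 0.997, -0.004], [-0.015, -0.003, -1.0]]
ft_force: [-0.1, -0.3, 1.8]
opening: 43.6
```

{"name": "carry_out", "arguments": {
  "plan": [
    [[0.8,0,0.6,0,0.4],[1.7,0,1.1,0,0.4],[2.5,0,1.7,0,0.4],[2.5,0,1.7,0,0.4]]
  ]
}}

```text
clock: 32.97
eef_pos: [528.0, -121.1, 64.4]
orientation: [[-0.997, 0.076, 0.02], [0.076, 0.997, -0.004], [-0.02, -0.003, -1.0]]
ft_force: [2.9, 0.7, 4.1]
opening: 43.7
```

{"name": "carry_out", "arguments": {
  "plan": [
    [[1,0,0.7,0,0.4],[2,0,1.4,0,0.4],[2,0,1.4,0,0.4]]
  ]
}}

```text
clock: 33.22
eef_pos: [528.1, -121.1, 64.4]
orientation: [[-0.997, 0.076, 0.024], [0.076, 0.997, -0.005], [-0.025, -0.003, -1.0]]
ft_force: [3.3, 0.6, 5.1]
opening: 43.7
```

```bash
python3 - <<'E'
from h import *
s,M=wrist("w13");print(s["clock"],s["eef_pos"],s["ft_force"])
im=cv2.imread("pics/w13.png").astype(int)
for c in(245,257,268):print(c,[tuple(int(v) for v in im[y,c,::-1]) for y in range(80,170,4)])
E
```

```text
33.2167 [ 528.09984805 -121.14945384   64.39646894] [3.31320875 0.59868948 5.06377298]
245 [(116, 106, 96), (116, 105, 96), (116, 106, 97), (115, 106, 96), (115, 106, 95), (115, 105, 96), (113, 104, 94), (116, 106, 96), (114, 104, 94), (100, 93, 83), (98, 90, 80), (99, 90, 80), (72, 65, 59), (71, 65, 59), (70, 66, 58), (90, 78, 63), (86, 64, 37), (83, 61, 37), (85, 70, 54), (131, 126, 115), (215, 209, 195), (149, 144, 131), (177, 39, 32)]
257 [(112, 106, 94), (114, 104, 96), (114, 104, 95), (114, 104, 93), (113, 104, 93), (88, 81, 73), (87, 79, 72), (84, 77, 70), (86, 80, 72), (84, 77, 70), (70, 63, 57), (69, 64, 57), (69, 64, 57), (70, 64, 57), (94, 67, 34), (96, 68, 31), (99, 69, 32), (100, 68, 31), (103, 71, 32), (93, 66, 32), (100, 90, 77), (211, 204, 190), (178, 39, 31)]
268 [(85, 79, 72), (83, 77, 68), (82, 77, 69), (83, 76, 69), (84, 77, 69), (82, 76, 68), (82, 77, 69), (83, 77, 69), (84, 78, 70), (83, 76, 69), (83, 76, 70), (69, 64, 57), (68, 62, 57), (68, 63, 57), (70, 63, 57), (104, 100, 92), (116, 110, 101), (113, 108, 98), (113, 110, 100), (117, 112, 103), (107, 102, 93), (101, 94, 86), (188, 38, 29)]
```

{"name": "carry_out", "arguments": {
  "plan": [
    [[1.5,0,1.5,0,0.4],[2.2,0,2.5,0,0.4],[2.2,0,2.5,0,0.4]]
  ]
}}

```text
clock: 33.52
eef_pos: [528.2, -121.2, 64.2]
orientation: [[-0.997, 0.077, 0.029], [0.076, 0.997, -0.005], [-0.029, -0.003, -1.0]]
ft_force: [1.0, 3.6, 10.7]
opening: 43.4
```

{"name": "carry_out", "arguments": {
  "plan": [
    [[1.5,0,0.8,0,0.4],[1.5,0,0.8,0,-0.2],[1.5,0,0.8,0,-0.5],[1,0,0,0,-0.5],[0,0,0,0,-0.5],[0,0,0,0,-0.5]]
  ]
}}

```text
clock: 34.02
eef_pos: [527.5, -121.0, 63.5]
orientation: [[-0.997, 0.077, 0.027], [0.076, 0.997, -0.005], [-0.027, -0.003, -1.0]]
ft_force: [1.1, 0.4, -0.1]
opening: 64.1
```

{"name": "carry_out", "arguments": {
  "plan": [
    [[0,0,-12,0,-0.6],[0,0,-40,0,-0.6],[0,0,-80,0,-0.6],[0,0,-120,0,-0.6],[0,0,-150,0,-0.6],[0,0,-150,0,-0.6],[0,0,-150,0,-0.6]]
  ]
}}

```text
clock: 34.6
eef_pos: [525.4, -121.0, 217.4]
orientation: [[-0.997, 0.077, 0.034], [0.076, 0.997, -0.007], [-0.034, -0.005, -0.999]]
ft_force: [0.2, -0.2, -0.9]
opening: 68.6
```

```bash
python3 - <<'E'
from h import *
s,M=wrist("w14");print(s["clock"],s["eef_pos"],s["ft_force"])
im=cv2.imread("pics/w14.png").astype(int);b,g,r=im[...,0],im[...,1],im[...,2]
m=((r>60)&(g<.5*r)&(b<.5*r)).astype(np.uint8);n,l,st,c=cv2.connectedComponentsWithStats(m)
for i in range(1,n):
    if st[i,4]>100:print("red",st[i],c[i].round(1))
m=((r>90)&(g>.65*r)&(b<.55*r)).astype(np.uint8);n,l,st,c=cv2.connectedComponentsWithStats(m)
for i in range(1,n):
    if st[i,4]>40:print("yel",st[i],c[i].round(1))
for cc in(247,258,268):print(cc,[(y,*[int(v) for v in im[y,cc,::-1]]) for y in range(116,160,2)])
E
```

```text
34.6 [ 525.36387736 -121.03901576  217.35834101] [ 0.19343205 -0.1702741  -0.85890311]
red [239 137  39  11 264] [258.1 141.1]
red [ 237  153   42   60 1453] [257.6 192. ]
red [ 373  220   96   74 3655] [426.7 254.1]
yel [122 118  13  11 112] [128.  123.2]
yel [252 120  11  13 115] [256.7 126.2]
yel [153 130   9  39 209] [157.1 148.7]
yel [229 130   7  39 189] [232.  149.6]
yel [279 131   5  39 179] [280.9 150.3]
yel [ 181  143   22   92 1290] [190. 187.]
247 [(116, 90, 83, 73), (118, 103, 94, 85), (120, 144, 132, 119), (122, 159, 149, 135), (124, 212, 207, 191), (126, 225, 221, 205), (128, 224, 219, 204), (130, 223, 219, 204), (132, 226, 222, 207), (134, 227, 222, 207), (136, 174, 153, 140), (138, 185, 45, 37), (140, 188, 36, 27), (142, 171, 36, 27), (144, 181, 83, 70), (146, 226, 205, 182), (148, 232, 223, 200), (150, 237, 229, 209), (152, 237, 229, 209), (154, 237, 229, 208), (156, 238, 229, 208), (158, 238, 229, 208)]
258 [(116, 82, 74, 66), (118, 69, 63, 56), (120, 107, 81, 51), (122, 181, 127, 50), (124, 180, 125, 47), (126, 181, 128, 47), (128, 182, 127, 49), (130, 168, 117, 45), (132, 127, 90, 46), (134, 180, 170, 151), (136, 191, 175, 161), (138, 176, 52, 44), (140, 178, 35, 26), (142, 182, 38, 30), (144, 193, 81, 68), (146, 234, 215, 193), (148, 230, 185, 164), (150, 229, 172, 152), (152, 227, 156, 137), (154, 227, 160, 142), (156, 228, 167, 146), (158, 236, 224, 201)]
268 [(116, 79, 73, 64), (118, 78, 70, 63), (120, 67, 62, 55), (122, 85, 81, 72), (124, 189, 183, 169), (126, 213, 209, 192), (128, 213, 207, 192), (130, 211, 206, 191), (132, 213, 208, 193), (134, 204, 199, 184), (136, 166, 148, 135), (138, 176, 49, 41), (140, 184, 39, 30), (142, 184, 38, 29), (144, 193, 75, 63), (146, 233, 213, 190), (148, 237, 229, 208), (150, 236, 229, 208), (152, 237, 230, 208), (154, 237, 229, 209), (156, 237, 229, 208), (158, 237, 229, 208)]
```

```bash
python3 -c "
from rig import env,observe
print(env.sign_off(),observe()['clock'])"
```

```text
the job is handed in; nothing more can be done
the job is handed in; nothing more can be done
```

The swap is done and handed in at 34.6 s. The coupling is now in the right lane and the bottle in the left lane, each drawn down the slope until it met its stop. I got no verdict back, so success is judged only by my own checks.

- **Order of work:** I laid the bottle on the bench left of the rest, carried the coupling across, then regripped the bottle. It was lying flat by then and tilted back onto the slope in the grip as I lowered it.
- **Feeling the stops:** Against each stop the tool stopped advancing. The force back from it rose to about 5 N for the coupling and 3 N for the bottle. I opened the jaws while still pressing lightly towards the stop. The highest force I read was about 25 N, when the bottle was pressed flush on the rubber and still clear of the stop.
- **Last checks:** In the last pictures I saw no dark gap between either foot and its stop. Each part lay straight and within about 2 mm of its lane's centre line. The drift was not touched and I saw no sign that it had moved. The other bystanders were kept clear of but not checked again at the end.

**What went wrong or disagreed:**
- The first grasp of the bottle and the first regrip on the bench closed above it, because the fingertips sat higher relative to the reported position than I had taken. I went lower and both then held; the bottle had barely moved.
- My camera-based height for the rest came out about 7 mm lower than the stated dimensions, so I set heights by touch.
- After I let go, contact with the stops is judged only from the pictures and the last felt force. It was not measured again.

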